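# Snap the lid shut on the sample tub

### The arm

A 6-joint arm with a two-finger parallel gripper is mounted at the origin on the work surface. World frame = base frame: x ahead of the robot, y to its left, z up, the work surface at z = 0. Lengths are in mm, angles in rad, forces in N, time in s.
With the tool pointing down it reaches from about 275 to 750 mm from the base axis. Payload 10.2 kg.
Tool frame: the origin (TCP) lies at the very end of the fingers, on their centre line; the grasp point (between the pads) lies 19 mm behind it; z points along the fingers, y is the line along which they close (so a half turn about z gives the same grasp; the last joint's range is limited). The gripper opens to 85 mm and grips with 20 to 120 N. Pads are 22 mm wide; open, the fingers measure 114 mm over their backs; the gripper's body (76 mm by 85 mm) begins 54 mm behind the grasp point. The pads swing forward as they close: fully open they stand 13 mm farther back than shut.
Start: joints at [-0.223, 0.313, 1.498, -0, 1.331, -0.223], TCP at [525.006, -0.013, 231.294] pointing down, gripper open.
Joint ranges: [-2.94, 2.94], [-0.97, 2.17], [0.19, 2.56], [-1.23, 4.37], [0.02, 3.11], [-2.88, 2.88]. Speed limits (rad/s): [2.39, 2.39, 3.01, 3.14, 3.14, 3.14].

### API

Orientations are given as a unit quaternion [w, x, y, z].
In Python, from rig import * gives the robot as it stands. The module is installed in compiled form; this text tells all that it offers.
- The arm moves only by the shell command python3 -m crank 'ROWS' [FORCE]. ROWS is JSON, a list that holds one entry, the list of rows, each a list of 7 numbers: the shift along the tool's x, y, z in units of 25 mm (1.0 is 25 mm), then the turn, a rotation vector about the tool's x, y, z in units of 8 degrees (1.0 is 8 degrees), then the finger opening in mm, from 0 to 85.4. A call has exactly 8 rows; each row shifts and turns the commanded pose from where the row before left it, along the tool's axes as they then stand; what a row does not reach is not made up. A row lasts 1/10 s, in which the tool goes at most 50 mm and 8.59 degrees, less where a joint would pass 70% of its speed; a pose out of reach is approached as far as the arm can. A call is refused whole if a number of a shift passes 1 or a number of a turn 1, either way. A call with a gripper value outside its range is refused whole. The fingers move at their own pace and stop on an object; FORCE is the grip in N (left out, the last holds). Time passes only in rows, so rows that do not move let the fingers close, or fill a call up. It gives the time, the measured TCP pose, the force, the opening and the grip force at its end, in the units of the state.
- sense(): the state, without advancing time (a new reading comes with each control period).
- capture(name): name is "scene" or "side" or "wrist"; returns the picture (400x640x3 uint8, blue, green, red); there is no depth.
- camera_model(name): a dict with "fx", "fy", "cx", "cy" (pixels), "world_from_camera" (4x4, takes a point from camera to world coordinates); the wrist camera has in their place "T_tool_cam" (4x4, takes a point from camera to tool coordinates, whose origin is the TCP and whose axes are the flange's). Camera axes: x right, y up, looking along -z (the intrinsics and any distortion apply to the point x, -y, -z); pixel columns grow to the right and rows downward; lengths in mm; the calibration is good to about 2 mm. A picture is of the moment at which its call begins: read the wrist's pose just before it. camera_model takes no time and is no camera call.
- finish_job(): hands the job in; it is judged then, once.
The state is a dict: "time_s": time; "joints": joint angles; "dq": joint speeds; "tau": joint torques, N m; "eef_pos": TCP position; "ee_rot": TCP orientation; "force": force on the tool from outside, world axes, zero at the start; "wrist_torque": the same for the moment, N m; "grip_width": opening from 0.0 (shut) to 1.0 (fully open); "grip_force": force on a finger pad.
Only numpy, scipy, OpenCV 4.12 (cv2) and the standard library are available. Lean on these libraries where they do the work, as an engineer would, in place of code of your own. Each camera call takes 0.05 s, during which the arm holds its last target. There are 200 camera calls.

### The job

Close the blue snap lid of the white tub on the shaker: press down the four sections of its rim one after another with the fingertips until each is fully home on the tub, beginning with the section that has the red pad and going round clockwise as seen from above. Only press: do not lift the tub, tip it or push it out from between the posts, and leave the jars and other loose things where they are.

Things in the scene. Friction and masses are not known exactly. Their poses are not given: they have to be found in the camera images.
- shaker: Grey platform shaker standing on the bench (fixed), 250 x 330 mm; its black rubber mat, on which tub and jars stand, is 75 mm above the bench. Four black posts (18 mm thick, 40 mm above the mat) stand round the tub with about 4 mm of play. Origin: centre of its underside.
- tub: Round white tub, 140 mm wide, 0.9 kg, loose on the mat between the posts, any way round, blue lid laid on. Origin: centre of its underside; rim 60 mm up. Lid: fixed sunk centre (91 mm wide, top 65.5 mm up) and a ring (radius 47 to 74 mm) cut into four quarters that press straight down 6.5 mm, centred in tub axes at +x (1, red pad), -y (2), -x (3), +y (4): clockwise from above.
- sec1 (a joint): Lid section 1 (red pad, the one to begin with): how far it is pressed down, m. 0 = standing proud (orange seal shows below it), 0.0065 = shut, flush on the tub rim. Starts at 0 to 0.0015. A tight fit: it takes about 8 N all the way down, stays where it is left, and stops hard when shut.
- pad1 (a point): Centre of the top face of the round pad (22 mm across, 60 mm from the tub's axis) in the middle of section 1 (red pad, the one to begin with): the place to press. Moves with the section: 78.5 mm above the tub's origin at joint 0, 72 mm when shut. Only its position matters.
- sec2 (a joint): Lid section 2 (white pad, next clockwise after the red one): how far it is pressed down, m. 0 = standing proud (orange seal shows below it), 0.0065 = shut, flush on the tub rim. Starts at 0 to 0.0015. A tight fit: it takes about 8 N all the way down, stays where it is left, and stops hard when shut.
- pad2 (a point): Centre of the top face of the round pad (22 mm across, 60 mm from the tub's axis) in the middle of section 2 (white pad, next clockwise after the red one): the place to press. Moves with the section: 78.5 mm above the tub's origin at joint 0, 72 mm when shut. Only its position matters.
- sec3 (a joint): Lid section 3 (white pad, across from the red one): how far it is pressed down, m. 0 = standing proud (orange seal shows below it), 0.0065 = shut, flush on the tub rim. Starts at 0 to 0.0015. A tight fit: it takes about 8 N all the way down, stays where it is left, and stops hard when shut.
- pad3 (a point): Centre of the top face of the round pad (22 mm across, 60 mm from the tub's axis) in the middle of section 3 (white pad, across from the red one): the place to press. Moves with the section: 78.5 mm above the tub's origin at joint 0, 72 mm when shut. Only its position matters.
- sec4 (a joint): Lid section 4 (white pad, the last clockwise): how far it is pressed down, m. 0 = standing proud (orange seal shows below it), 0.0065 = shut, flush on the tub rim. Starts at 0 to 0.0015. A tight fit: it takes about 8 N all the way down, stays where it is left, and stops hard when shut.
- pad4 (a point): Centre of the top face of the round pad (22 mm across, 60 mm from the tub's axis) in the middle of section 4 (white pad, the last clockwise): the place to press. Moves with the section: 78.5 mm above the tub's origin at joint 0, 72 mm when shut. Only its position matters.
- jar_a: Small white screw-cap jar, 60 mm wide, 60 high, loose on the shaker mat. Bystander. Origin: centre of its underside.
- jar_b: Small amber jar with white cap, 60 mm wide, 60 high, loose on the shaker mat. Bystander. Origin: centre of its underside.
- jar_c: White jar, 90 mm wide, 75 high, on the bench. Bystander. Origin: centre of its underside.
- funnel: White cone, 90 mm wide, 115 high, on the bench. Bystander. Origin: centre of its underside.
- cutter: Yellow cutter knife, about 185 mm long, in the aluminium tray. Bystander. Origin: centre of its underside.
- puck: Red disc, 48 mm wide, 18 high, in the aluminium tray. Bystander. Origin: centre of its underside.
- valve: Brass hose valve with red lever, 72 mm high, on the bench. Bystander. Origin: centre of its underside.
Mind the look-alikes: they are no part of the job. Leave any pink, turquoise or yellow look-alike of the tub alone.

How it is judged:
By the outcome, as a careful person would: the job done as asked, in the order asked, and still so for the second after the job is handed in, with the robot touching nothing.
It also fails if it takes over 45 s, if anything falls off the work surface, if the arm or the gripper's body presses on something with over 40 N, if the wrist force passes 120 N, or if a joint passes its speed limit or range.

## Working session

There is one attempt and no reset: what is moved stays moved. The work goes in short steps, Python scripts to look and compute and a shell command to move; the robot and the scene stay as the last step left them, time stands still between calls to the robot, and variables do not carry over. Pictures are saved under pics/ and viewed, at most 10 in all, crops included, and the job is handed in when it is done.

```bash
mkdir -p pics; python3 - <<'E'
from rig import *
import cv2,numpy as np
s=sense();print(s)
a=capture("scene");b=capture("wrist")
c=capture("side")
cv2.imwrite("pics/scene.png",a);cv2.imwrite("pics/wrist.png",b);cv2.imwrite("pics/side.png",c)
for n in("scene","side","wrist"):print(n,camera_model(n))
E
```

```text
{'time_s': 0.0, 'joints': array([-2.23381691e-01,  3.13469302e-01,  1.49843762e+00, -8.16079132e-06,
        1.33100916e+00, -2.23374037e-01]), 'dq': array([ 0.00094906,  0.00107584, -0.00096291, -0.00219939,  0.00078976,
        0.00032369]), 'tau': array([-5.78409599e-04, -4.12261176e+01, -2.59742296e+01, -3.58453699e-04,
        4.11797926e-03, -1.23038126e-05]), 'eef_pos': array([5.24740646e+02, 5.42892204e-02, 2.30725001e+02]), 'ee_rot': array([-5.57817732e-04,  7.07108645e-01,  7.07104607e-01, -3.55978897e-04]), 'force': array([0.22706567, 0.94532485, 0.01761769]), 'wrist_torque': array([ 0.005047  , -0.00919821,  0.01710024]), 'grip_force': 0.0, 'grip_width': 1.0027703082533443}
scene {'fx': 368.549797052518, 'fy': 368.549797052518, 'cx': 324.34217269833647, 'cy': 199.27180546366014, 'world_from_camera': array([[-8.87994161e-01, -2.54538321e-01,  3.82983829e-01,
         1.04042530e+03],
       [ 4.59412467e-01, -5.27566246e-01,  7.14572629e-01,
         9.18131745e+02],
       [ 2.01632236e-02,  8.10483868e-01,  5.85413824e-01,
         8.65530340e+02],
       [ 0.00000000e+0
[... 301 characters left out ...]
-01,  5.02489754e-01, -5.99739162e-01,
        -5.75026314e+02],
       [ 1.14048660e-02,  7.72265272e-01,  6.35197826e-01,
         7.59756647e+02],
       [ 0.00000000e+00,  0.00000000e+00,  0.00000000e+00,
         1.00000000e+00]])}
wrist {'fx': 346.1099813418198, 'fy': 346.1099813418198, 'cx': 317.7913218683286, 'cy': 198.62782899923474, 'T_tool_cam': array([[-1.12119869e-04,  9.56070794e-01,  2.93135847e-01,
         7.56708004e+01],
       [ 9.99999450e-01, -1.98427510e-04,  1.02966102e-03,
        -1.26124086e+00],
       [ 1.04259504e-03,  2.93135802e-01, -9.56070246e-01,
        -1.44232120e+02],
       [ 0.00000000e+00,  0.00000000e+00,  0.00000000e+00,
         1.00000000e+00]])}
```

View pics/scene.png

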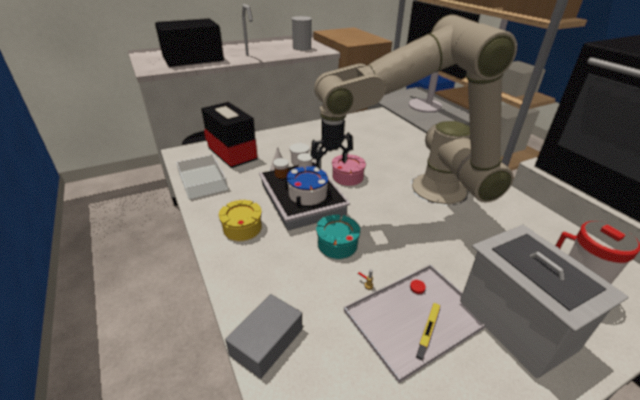

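View pics/wrist.png

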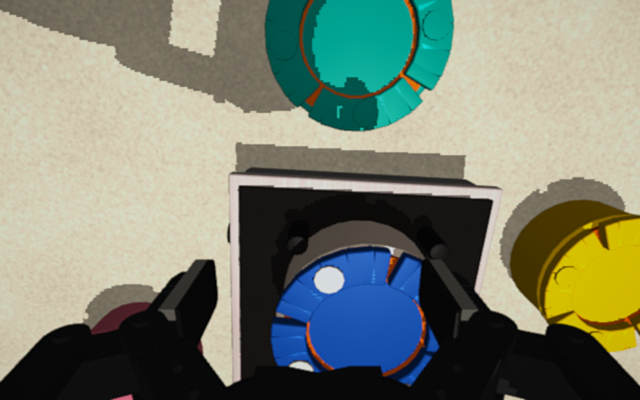

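View pics/side.png

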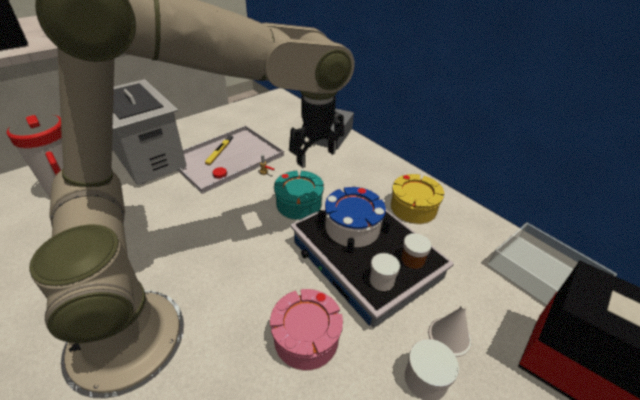

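The blue lid on the white tub is at scene (308,184), side (355,210) and wrist (365,330). Its look-alikes, by scene pixel, are pink (348,170), turquoise (338,236) and yellow (240,220). Only the blue lid has a white tub standing between posts on the shaker. Next I'll measure its pads and make one confirming crop.

```bash
cat > h.py <<'E'
from rig import *
import cv2,numpy as np
from scipy.spatial.transform import Rotation as R
def cast(n,uv,z,s=None):
    m=camera_model(n)
    if n=="wrist":
        T=np.eye(4);q=s["ee_rot"];T[:3,:3]=R.from_quat([q[1],q[2],q[3],q[0]]).as_matrix();T[:3,3]=s["eef_pos"];W=T@m["T_tool_cam"]
    else: W=m["world_from_camera"]
    d=W[:3,:3]@np.array([(uv[0]-m["cx"])/m["fx"],-(uv[1]-m["cy"])/m["fy"],-1]);o=W[:3,3]
    return o+d*(z-o[2])/d[2]
def pads(n,img,box,s=None,z=153):
    x0,y0,x1,y1=box;c=img[y0:y1,x0:x1];h=cv2.cvtColor(c,cv2.COLOR_BGR2HSV);H,S,V=cv2.split(h)
    blue=((H>100)&(H<130)&(S>130)&(V>60)).astype(np.uint8)
    k=max(blue.nonzero()[0].size,1)
    hull=np.zeros_like(blue);cs=max(cv2.findContours(blue,0,2)[0],key=cv2.contourArea);cv2.fillPoly(hull,[cv2.convexHull(cs)],1)
    for nm,m in(("red",((H<6)|(H>172))&(S>150)&(V>90)),("white",(S<90)&(V>120))):
        q=(m&(hull>0)).astype(np.uint8)
        N,_,st,ce=cv2.connectedComponentsWithStats(q)
        for i in range(1,N):
            if st[i,4]>=8:
                uv=ce[i]+[x0,y0];print(n,nm,st[i,4],uv.round(1),cast(n,uv,z,s).round(1))
E
python3 - <<'E'
from h import *
a=cv2.imread("pics/scene.png");b=cv2.imread("pics/side.png");w=cv2.imread("pics/wrist.png")
pads("scene",a,(280,160,335,212));pads("side",b,(318,180,392,245));pads("wrist",w,(265,235,445,390),sense())
cv2.imwrite("pics/crop.png",np.hstack([cv2.resize(a[150:220,270:350],(400,350),interpolation=2),cv2.resize(b[175:245,315:395],(400,350),interpolation=2)]))
E
```

```text
scene red 8 [297.5 183.5] [615.6 -76.2 153. ]
scene white 15 [293.4 172.1] [ 598.2 -152.2  153. ]
scene white 12 [319.2 181.4] [541.2 -55.4 153. ]
side white 13 [332.7 200.5] [529.9 -62.9 153. ]
side white 48 [378.2 211.2] [ 590.7 -159.5  153. ]
side white 64 [347.5 220.1] [ 511.3 -136.9  153. ]
wrist white 27 [394.8 253.9] [577.5 -33.1 153. ]
wrist white 652 [328.7 279.6] [531.1 -53.6 153. ]
wrist white 15 [280.9 314.5] [495.6 -83.  153. ]
```

View pics/crop.png

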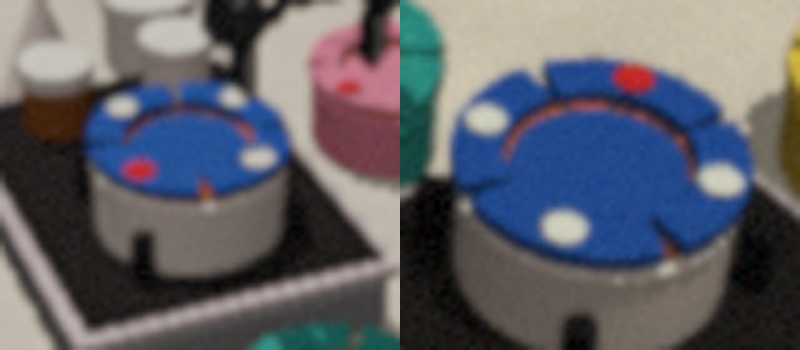

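The crop confirms it. The red pad sits at scene ≈(298,184) and side ≈(361,190), with three white pads around it. The two views agree on a lid centre of about (560,-111) with the red pad at about (611,-83). I'll shut the fingers and move for a clear view from the wrist.

```bash
python3 -m crank '[[[-0.7,0.175,-0.15,0,0,0,0],[-0.7,0.175,-0.15,0,0,0,0],[-0.7,0.175,-0.15,0,0,0,0],[-0.7,0.175,-0.15,0,0,0,0],[-0.7,0.175,-0.15,0,0,0,0],[-0.7,0.175,-0.15,0,0,0,0],[-0.7,0.175,-0.15,0,0,0,0],[-0.7,0.175,-0.15,0,0,0,0]]]' 40; python3 - <<'E'
from h import *
s=sense();w=capture("wrist");cv2.imwrite("pics/w2.png",w)
print(s["eef_pos"],s["force"],s["grip_width"])
pads("wrist",w,(0,0,640,400),s)
pads("side",capture("side"),(318,180,392,245))
E
```

```text
time_s: 0.95
eef_pos: [560.2, -141.5, 261.5]
ee_rot: [-0.0, 0.707, 0.707, -0.0]
force: [-0.3, 0.5, 0.5]
grip_width: -0.003
grip_force: 0.0
[ 560.2289246 -141.5279078  261.4722085] [-0.27693765  0.51539407  0.5097181 ] -0.002875526522049241
side white 48 [378.2 211.2] [ 590.7 -159.5  153. ]
side white 64 [347.5 220.2] [ 511.2 -136.9  153. ]
```

View pics/w2.png

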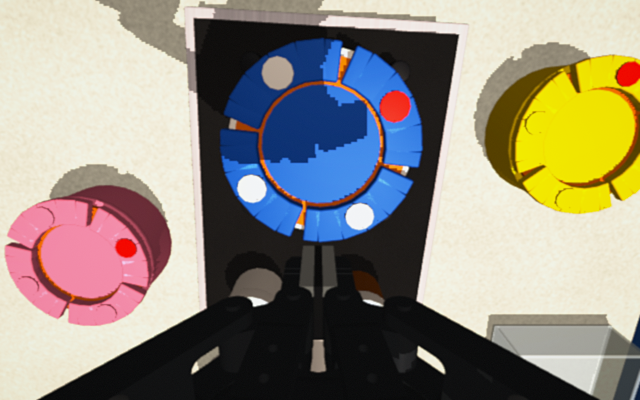

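The wrist view shows the red pad at (395,106). Going clockwise, the white pads are at (360,216), (252,188) and (278,73). The shadow on part of the lid broke the hull mask, so I'll rerun with a tighter crop box and a wider blue range.

```bash
sed -i 's/S<90)&(V>120/S<90)\&(V>110/; s/(V>60)/(V>30)/' h.py; python3 - <<'E'
from h import *
w=cv2.imread("pics/w2.png");s=sense();H,S,V=cv2.split(cv2.cvtColor(w,cv2.COLOR_BGR2HSV))
P=[]
for nm,(u,v) in {"1":(395,106),"2":(360,216),"3":(252,188),"4":(278,73)}.items():
    y0,x0=v-22,u-22
    m=(((H<6)|(H>172))&(S>150)) if nm=="1" else (S<90)&(V>80)
    N,_,st,ce=cv2.connectedComponentsWithStats(m[y0:v+22,x0:u+22].astype(np.uint8))
    i=1+st[1:,4].argmax();uv=ce[i]+[x0,y0];p=cast("wrist",uv,153,s);P.append(p);print(nm,st[i],uv.round(1),p.round(1))
P=np.array(P);c=P.mean(0);d=P-c
print("centre",c,"r",np.hypot(d[:,0],d[:,1]),"ang",np.degrees(np.arctan2(d[:,1],d[:,0])),"opp",(P[0]+P[2])/2,(P[1]+P[3])/2)
a=np.radians(np.degrees(np.arctan2(d[0,1],d[0,0])))
E
```

```text
1 [  7   7  30  31 720] [394.5 106. ] [613.2 -76.1 153. ]
2 [  7   9  29  27 613] [359.2 215.9] [ 590.9 -158.4  153. ]
3 [  7   8  30  29 663] [251.5 188.1] [ 508.7 -135.8  153. ]
4 [  5   5  33  34 865] [277.3  72.6] [531.2 -53.7 153. ]
centre [ 561.0153814  -106.00545799  153.        ] r [60.11248535 60.32526839 60.19269353 60.17241106] ang [  29.85455702  -60.26907002 -150.29115959  119.65442726] opp [ 560.94258126 -105.95898911  153.        ] [ 561.08818154 -106.05192686  153.        ]
```

All four pads fit a 60 mm radius and 90° spacing, with the centre at (561,-106) and the red pad at 29.8°. Next is the move to just above pad 1.

```bash
python3 -m crank '[[[0.33,0.264,0.5,0,0,0,0],[0.33,0.264,0.5,0,0,0,0],[0.33,0.264,0.5,0,0,0,0],[0.33,0.264,0.5,0,0,0,0],[0.33,0.264,0.5,0,0,0,0],[0.33,0.264,0.5,0,0,0,0],[0.33,0.264,0.5,0,0,0,0],[0,0,0,0,0,0,0]]]'; python3 - <<'E'
from h import *
s=sense();print(s["eef_pos"],s["force"]);print("left",[613.2,-76.1]-s["eef_pos"][:2])
E
```

```text
time_s: 1.85
eef_pos: [606.1, -80.9, 171.5]
ee_rot: [-0.002, 0.707, 0.708, -0.001]
force: [0.5, 0.2, 0.4]
grip_width: -0.0
grip_force: 0.0
[606.12652576 -80.90659044 171.52226179] [0.51673083 0.18324373 0.39482153]
left [7.07347424 4.80659044]
```

```bash
python3 -m crank '[[[0.1,0.14,0,0,0,0,0],[0.1,0.14,0,0,0,0,0],[0,0,0.15,0,0,0,0],[0,0,0.15,0,0,0,0],[0,0,0.15,0,0,0,0],[0,0,0.15,0,0,0,0],[0,0,0.1,0,0,0,0],[0,0,0.1,0,0,0,0]]]'
```

```text
time_s: 2.65
eef_pos: [613.2, -77.3, 153.6]
ee_rot: [-0.0, 0.707, 0.707, -0.0]
force: [-0.4, -0.2, -0.1]
grip_width: 0.001
grip_force: 0.0
```

```bash
python3 -m crank '[[[0,0,0.04,0,0,0,0],[0,0,0.04,0,0,0,0],[0,0,0.04,0,0,0,0],[0,0,0.04,0,0,0,0],[0,0,0.04,0,0,0,0],[0,0,0.04,0,0,0,0],[0,0,0,0,0,0,0],[0,0,0,0,0,0,0]]]'
```

```text
time_s: 3.45
eef_pos: [613.3, -77.3, 148.9]
ee_rot: [0.0, 0.707, 0.707, 0.0]
force: [-2.3, 1.3, 7.7]
grip_width: -0.002
grip_force: 3.4
```

```bash
python3 -m crank '[[[0,0,0.04,0,0,0,0],[0,0,0.04,0,0,0,0],[0,0,0.03,0,0,0,0],[0,0,0.03,0,0,0,0],[0,0,0,0,0,0,0],[0,0,0,0,0,0,0],[0,0,0,0,0,0,0],[0,0,0,0,0,0,0]]]'
```

```text
time_s: 4.25
eef_pos: [613.4, -77.3, 146.6]
ee_rot: [0.001, 0.707, 0.707, 0.0]
force: [-5.7, 2.0, 15.0]
grip_width: -0.003
grip_force: 7.1
```

```bash
python3 -m crank '[[[0,0,0.04,0,0,0,0],[0,0,0.04,0,0,0,0],[0,0,0,0,0,0,0],[0,0,0,0,0,0,0],[0,0,0,0,0,0,0],[0,0,0,0,0,0,0],[0,0,0,0,0,0,0],[0,0,0,0,0,0,0]]]'
```

```text
time_s: 5.05
eef_pos: [613.8, -77.3, 146.2]
ee_rot: [0.002, 0.707, 0.707, 0.001]
force: [-10.7, 2.4, 24.3]
grip_width: -0.004
grip_force: 11.9
```

Section 1 is at its hard stop: 24 N at z≈146.5, with no more travel. Next is pad 2.

```bash
python3 -m crank '[[[0,0,-0.4,0,0,0,0],[0,0,-0.4,0,0,0,0],[-0.65,-0.18,0,0,0,0,0],[-0.65,-0.18,0,0,0,0,0],[-0.65,-0.18,0,0,0,0,0],[-0.65,-0.18,0,0,0,0,0],[-0.65,-0.18,0,0,0,0,0],[0,0,0,0,0,0,0]]]'
```

```text
time_s: 5.85
eef_pos: [590.0, -161.1, 162.1]
ee_rot: [-0.0, 0.708, 0.706, -0.0]
force: [0.1, 0.4, -0.5]
grip_width: 0.003
grip_force: 0.0
```

```bash
python3 -m crank '[[[0,0,0.1,0,0,0,0],[0,0,0.1,0,0,0,0],[0,0,0.1,0,0,0,0],[0,0,0.06,0,0,0,0],[0,0,0.06,0,0,0,0],[0,0,0.06,0,0,0,0],[0,0,0.06,0,0,0,0],[0,0,0,0,0,0,0]]]'
```

```text
time_s: 6.65
eef_pos: [590.8, -157.9, 149.6]
ee_rot: [0.0, 0.707, 0.707, 0.0]
force: [-2.8, 2.5, 4.6]
grip_width: -0.0
grip_force: 3.1
```

```bash
python3 -m crank '[[[0,0,0.05,0,0,0,0],[0,0,0.05,0,0,0,0],[0,0,0.04,0,0,0,0],[0,0,0.04,0,0,0,0],[0,0,0.04,0,0,0,0],[0,0,0.03,0,0,0,0],[0,0,0.02,0,0,0,0],[0,0,0,0,0,0,0]]]'
```

```text
time_s: 7.45
eef_pos: [591.4, -158.3, 146.1]
ee_rot: [0.002, 0.707, 0.707, 0.001]
force: [-8.5, 4.1, 25.0]
grip_width: -0.0
grip_force: 12.9
```

Section 2 is home, at 25 N and the same height. Next is pad 3.

```bash
python3 -m crank '[[[0,0,-0.4,0,0,0,0],[0,0,-0.4,0,0,0,0],[0.18,-0.65,0,0,0,0,0],[0.18,-0.65,0,0,0,0,0],[0.18,-0.65,0,0,0,0,0],[0.18,-0.65,0,0,0,0,0],[0.18,-0.65,0,0,0,0,0],[0,0,0,0,0,0,0]]]'; python3 -m crank '[[[0,0,0.1,0,0,0,0],[0,0,0.1,0,0,0,0],[0,0,0.1,0,0,0,0],[0,0,0.06,0,0,0,0],[0,0,0.06,0,0,0,0],[0,0,0.06,0,0,0,0],[0,0,0.06,0,0,0,0],[0,0,0,0,0,0,0]]]'
```

```text
time_s: 8.25
eef_pos: [508.5, -135.5, 162.3]
ee_rot: [-0.0, 0.707, 0.707, -0.0]
force: [-0.4, 0.5, 0.7]
grip_width: 0.003
grip_force: 0.0
time_s: 9.05
eef_pos: [509.8, -136.2, 149.1]
ee_rot: [0.0, 0.707, 0.707, 0.0]
force: [-1.0, 1.7, 5.5]
grip_width: -0.003
grip_force: 2.9
```

```bash
python3 -m crank '[[[0,0,0.05,0,0,0,0],[0,0,0.05,0,0,0,0],[0,0,0.04,0,0,0,0],[0,0,0.04,0,0,0,0],[0,0,0.04,0,0,0,0],[0,0,0.03,0,0,0,0],[0,0,0.02,0,0,0,0],[0,0,0,0,0,0,0]]]'
```

```text
time_s: 9.85
eef_pos: [510.0, -136.5, 145.8]
ee_rot: [0.002, 0.707, 0.707, 0.0]
force: [-13.1, 3.5, 34.9]
grip_width: 0.001
grip_force: 17.6
```

Section 3 is home, at 35 N. Next is pad 4.

```bash
python3 -m crank '[[[0,0,-0.4,0,0,0,0],[0,0,-0.4,0,0,0,0],[0.66,0.18,0,0,0,0,0],[0.66,0.18,0,0,0,0,0],[0.66,0.18,0,0,0,0,0],[0.66,0.18,0,0,0,0,0],[0.66,0.18,0,0,0,0,0],[0,0,0,0,0,0,0]]]'; python3 -m crank '[[[0,0,0.1,0,0,0,0],[0,0,0.1,0,0,0,0],[0,0,0.1,0,0,0,0],[0,0,0.06,0,0,0,0],[0,0,0.06,0,0,0,0],[0,0,0.06,0,0,0,0],[0,0,0.06,0,0,0,0],[0,0,0,0,0,0,0]]]'
```

```text
time_s: 10.65
eef_pos: [532.3, -52.1, 161.6]
ee_rot: [-0.0, 0.706, 0.708, 0.0]
force: [-0.3, -1.0, 0.2]
grip_width: 0.001
grip_force: 0.0
time_s: 11.45
eef_pos: [531.9, -54.0, 148.9]
ee_rot: [0.0, 0.707, 0.707, -0.0]
force: [-3.5, -1.1, 6.0]
grip_width: -0.003
grip_force: 2.9
```

```bash
python3 -m crank '[[[0,0,0.05,0,0,0,0],[0,0,0.05,0,0,0,0],[0,0,0.04,0,0,0,0],[0,0,0.04,0,0,0,0],[0,0,0.04,0,0,0,0],[0,0,0.03,0,0,0,0],[0,0,0.02,0,0,0,0],[0,0,0,0,0,0,0]]]'
```

```text
time_s: 12.25
eef_pos: [532.2, -53.8, 145.7]
ee_rot: [0.001, 0.707, 0.707, 0.0]
force: [-14.6, 4.2, 35.8]
grip_width: 0.001
grip_force: 18.1
```

Section 4 is home as well. I'll lift clear and check.

```bash
python3 -m crank '[[[0,0,-0.4,0,0,0,0],[0,0,-0.6,0,0,0,0],[-0.6,0.19,-0.6,0,0,0,0],[-0.6,0.19,-0.6,0,0,0,0],[-0.6,0.19,-0.6,0,0,0,0],[-0.6,0.19,-0.6,0,0,0,0],[-0.6,0.19,-0.6,0,0,0,0],[-0.5,0.19,-0.6,0,0,0,0]]]'; python3 - <<'E'
from h import *
s=sense();w=capture("wrist");b=capture("side");a=capture("scene")
cv2.imwrite("pics/end.png",np.hstack([w[20:260,190:450],cv2.resize(b[165:300,290:470],(320,240),interpolation=2)]))
H,S,V=cv2.split(cv2.cvtColor(w,cv2.COLOR_BGR2HSV))
m=((((H<6)|(H>172))&(S>150))|((S<90)&(V>80)))[20:250,200:440].astype(np.uint8)
N,_,st,ce=cv2.connectedComponentsWithStats(m)
for i in range(1,N):
    if 400<st[i,4]<1100:print(st[i],cast("wrist",ce[i]+[200,20],147,s).round(1))
E
```

```text
time_s: 13.05
eef_pos: [560.5, -142.1, 257.0]
ee_rot: [-0.0, 0.707, 0.707, -0.0]
force: [-0.1, -0.5, -0.3]
grip_width: -0.0
grip_force: 0.0
[ 61  35  33  35 855] [530.8 -52.8 147. ]
[179  70  30  31 715] [612.9 -75.  147. ]
[225 142  15  88 672] [ 650.2 -161.3  147. ]
[ 37 153  30  29 649] [ 508.5 -134.9  147. ]
[145 181  29  28 602] [ 590.7 -157.3  147. ]
```

View pics/end.png

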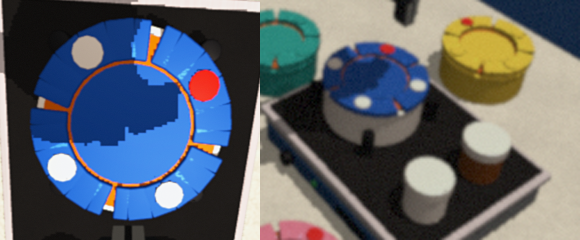

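The final picture shows the lid flush all round: red pad at (204,85), white pads at (169,195), (62,167) and (87,52) in the crop. The tub has moved about 1 mm at most, and the jars are still in place. All four presses ended on the hard stop, so I'm handing in.

```bash
python3 -c "
from rig import *
print(finish_job())"
```

```text
the job is handed in; nothing more can be done
None
```

I pressed all four lid sections to their hard stops, starting at the red pad and going clockwise (24–36 N each, about 13 s in all). The tub stayed in place between the posts, the jars on the mat looked undisturbed, and I've handed the job in; it reported no verdict.

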